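# Put up the splash shield on its kickstand and hold it

## Task

With the clear splash shield still lying folded flat on its base, flip the kickstand out from its back, over centre, to its stop. Then raise the shield by the middle of its top rail until it stands upright with the kickstand's foot down on the bench, never letting the shield drop, and leave the glassware and bottle alone. Finish still gripping the rail, holding the shield upright so that it cannot tip while I tighten the two hinge knobs.

Things in the scene. Friction and masses are not known exactly. Their poses are not given: they have to be found in the camera images.
- shield_base: heavy steel base plate of the splash shield, 130 x 300 x 10 mm, a bearing cheek (44 mm high) and black clamp knob at each end; it stays put. Origin under its centre on the bench; y axis along the hinge axle. The folded shield lies from the axle towards this body's -x (roughly world -y: yaw is 1.27 to 1.87 rad); the kickstand's foot sticks out past the axle towards +x.
- axle (a point): centre of the hinge axle (16 mm tube along y of the base), 30 mm above the bench; axes as the base
- shield (a joint): shield's hinge angle (rad): 0 = folded flat, level; pi/2 = vertical; grows as the top rail is raised. The hinge is loose: let go before upright and the shield falls back. With the kickstand out its foot meets the bench at about 1.64 (4 degrees past vertical), the standing position; at 1.60 it is still 6 mm off the bench. Shield mass 0.5 to 1 kg.
- rail (a point): middle of the top rail, a bare 16 mm round tube along y, 280 mm long, 285 mm from the axle, 30 mm above the bench when folded. The next tube (top of the clear panel) is 61 mm towards the axle, centre to centre: a 45 mm clear gap. Moves with the shield; x axis points from rail to axle, z axis out of the shield's back (up when folded).
- leg (a joint): angle of the kickstand (rad): 0 = stowed flat along the shield's back, 0.66 = fully out against its stop. Its over-centre springs (with its weight, shield folded) push it back below about 0.37 and out to the stop beyond; lifting it takes about 2.5 N at the foot. Nothing else latches it.
- leg_pivot (a point): pivot of the kickstand on the shield's back: 150 mm from the axle and 18 mm above the tubes' centre plane (48 mm above the bench when folded); axis along y of the base; axes as the shield. The foot swings up about it, away from the shield's back.
- foot (a point): centre of the kickstand's rubber foot, 203 mm from the pivot. The foot is a block 20 mm wide (along y of the base, flat sides), 20 mm high, from 10 mm beyond this point to 36 mm back; the steel leg behind is 14 mm wide, 10 mm thick. Stowed it is 53 mm past the axle, 48 mm above the bench, over the base plate, free on all sides. Height 10 mm when on the bench.
- flask_mid (a point): middle of a stoppered conical glass flask, 82 mm wide, 130 mm tall: leave alone
- bottle_mid (a point): middle of a white wash bottle, 68 mm wide, 175 mm tall with its spout: leave alone
- beaker_mid (a point): middle of an empty glass beaker, 68 mm wide, 85 mm tall: leave alone

How it is judged:
By the outcome, as a careful person would: the job done as asked, in the order asked, and still so for the second after the job is handed in, while the arm keeps its last pose, push and grip.
It also fails if it takes over 61 s, if anything falls off the work surface, if the arm or the gripper's body presses on something with over 40 N, if the wrist force passes 120 N, or if a joint passes its speed limit or range.

## Robot

A 7-joint arm with a two-finger parallel gripper is mounted at the origin on the work surface. World frame = base frame: x ahead of the robot, y to its left, z up, the work surface at z = 0. Lengths are in m, angles in rad, forces in N, time in s.
With the tool pointing down it reaches from about 0.4 to 0.875 m from the base axis. Payload 6.5 kg.
Tool frame: the origin (TCP) lies at the very end of the fingers, on their centre line; the grasp point (between the pads) lies manip.grasp_offset behind it (manip.grasp_offset is the distance from the TCP to the grasp point, in m); z points along the fingers, y is the direction in which the jaws open and shut (so a half turn about z gives the same grasp; the last joint's range is limited). The gripper opens to 88 mm and grips with 3 to 60 N. Pads are 18 mm wide; open, the fingers measure 123 mm over their backs; the gripper's body (75 mm by 187 mm) begins 45 mm behind the grasp point.
Start: joints at [-1.235, 0.536, -0.004, 1.538, 0.003, 1.067, -0.071], TCP at [0.254, 0.598, 0.239] pointing down, gripper open.
Joint ranges: [-2.7, 2.7], [-0.37, 2.16], [-1.27, 1.26], [0.24, 2.4], [-1.31, 4.45], [0.19, 1.91], [-2.76, 2.76]. Speed limits (rad/s): [2.39, 2.39, 3.14, 3.14, 3.14, 3.14, 3.14].

## Interface

Orientations are given as a unit quaternion [w, x, y, z].
In Python, from station import manip gives the robot as it stands. The module is installed in compiled form; this text tells all that it offers.
- The arm moves only by the shell command python3 -m pendant 'ROWS' [FORCE]. ROWS is JSON, a list of rows, each a list of 7 numbers: the shift along the world's x, y, z scaled (see below), then the turn, a rotation vector about the world's x, y, z scaled (see below), then the closure, from 0 (fully open) to 1 (shut). A call has 1 to 20 rows; each row shifts and turns the pose as measured when the row begins; what a row does not reach is not made up. The controller multiplies each number of a shift by 2 cm and each number of a turn by 0.12 rad. A row lasts 1/8 s, in which the tool goes at most 62.5 mm and 10.7 degrees, less where a joint would pass 70% of its speed; a pose out of reach is approached as far as the arm can. A call with a number of a shift or a turn outside -1 to 1 is refused whole. A call with a gripper value outside its range is refused whole. The fingers move at their own pace and stop on an object; FORCE is the grip in N (left out, the last holds). Time passes only in rows, so rows that do not move let the fingers close. It gives the time, the measured TCP pose, the force and the opening at its end, in the units of the state.
- manip.state(): the state, without advancing time (a new reading comes with each control period).
- manip.get_image(name): name is "side" or "top"; returns the picture (384x512x3 uint8, red, green, blue); there is no depth.
- manip.camera_params(name): a dict with "mtx" (3x3 intrinsics, pixels), "extrinsics" (4x4, takes a point from world to camera coordinates). Camera axes: x right, y down, z forward; pixel columns grow to the right and rows downward; lengths in m; the calibration is good to about 2 mm. A picture is of the moment at which its call begins. camera_params takes no time and is no camera call.
- manip.finish_job(): hands the job in, once; it reports no verdict.
The state is a dict: "t": time; "joints": joint angles; "joint_velocities": joint speeds; "effort": joint torques, N m; "eef_pos": TCP position; "tool_rot": TCP orientation; "force": force on the tool from outside, world axes, zero at the start; "wrist_torque": the same for the moment, N m; "opening": finger opening in m.
Only numpy, scipy, OpenCV 4.12 (cv2) and the standard library are available. Lean on these libraries where they do the work, as an engineer would, in place of code of your own. Each camera call takes 0.05 s, during which the arm holds its last target. There are 200 camera calls.

## Working session

There is one attempt and no reset: what is moved stays moved. The work goes in short steps, Python scripts to look and compute and a shell command to move; the robot and the scene stay as the last step left them, time stands still between calls to the robot, and variables do not carry over. Pictures are saved under pics/ and viewed, about 8 in all and at most 12, crops included, and the job is handed in when it is done.

```bash
mkdir -p pics
python3 - <<'E'
from station import manip
import cv2,numpy as np
np.set_printoptions(precision=4,suppress=True)
print(manip.grasp_offset,manip.state())
for n in("side","top"):
    cv2.imwrite(f"pics/{n}0.png",manip.get_image(n)[:,:,::-1]); p=manip.camera_params(n); print(p["mtx"],p["extrinsics"])
E
```

```text
0.0187 {'t': 0.0, 'joints': array([-1.2352,  0.5372, -0.0045,  1.5389,  0.0026,  1.0673, -0.0712]), 'joint_velocities': array([-0.0009,  0.0031,  0.0004,  0.0002,  0.0016,  0.0007, -0.0002]), 'effort': array([ -0.    , -57.0998,   0.9907, -25.1597,  -0.0562,   0.0181,
         0.0002]), 'eef_pos': array([0.2539, 0.5977, 0.2378]), 'tool_rot': array([-0.0001,  0.1995,  0.9799, -0.0009]), 'force': array([-0.3795, -0.4031,  0.2241]), 'wrist_torque': array([ 0.0155,  0.041 , -0.0594]), 'opening': 0.08836088609558838}
[[363.5236   0.     260.6162]
 [  0.     363.5236 183.0296]
 [  0.       0.       1.    ]] [[ 0.9805 -0.1962  0.0062 -0.5218]
 [-0.1441 -0.7409 -0.656   0.095 ]
 [ 0.1333  0.6423 -0.7548  1.053 ]
 [ 0.      0.      0.      1.    ]]
[[392.1637   0.     260.7178]
 [  0.     392.1637 186.3075]
 [  0.       0.       1.    ]] [[ 0.0096 -1.     -0.0025 -0.0099]
 [-0.9902 -0.0092 -0.1394  0.5171]
 [ 0.1393  0.0038 -0.9902  1.3408]
 [ 0.      0.      0.      1.    ]]
```

View pics/top0.png

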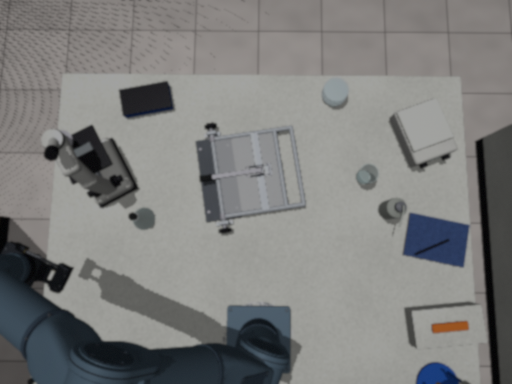

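View pics/side0.png

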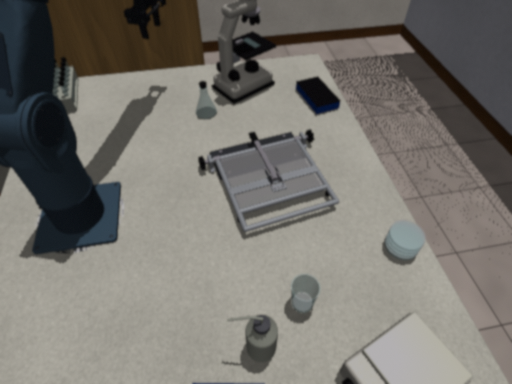

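The top view shows the base on the left with knobs at about (211,126) and (226,230) and the foot at (207,178). The rail runs from (293,127) to (304,207), and the flask (143,217), beaker (367,176) and bottle (395,209) stand clear. I'll refine these with a crop.

```bash
cat > h.py <<'E'
from station import manip
import cv2,numpy as np
np.set_printoptions(precision=4,suppress=True)
def ray(n,u,v,z):
    p=manip.camera_params(n);R=p["extrinsics"][:3,:3];t=p["extrinsics"][:3,3]
    c=-R.T@t; d=R.T@np.linalg.solve(p["mtx"],[u,v,1]); return c+d*(z-c[2])/d[2]
def proj(n,P):
    p=manip.camera_params(n);q=p["mtx"]@(p["extrinsics"][:3,:3]@np.array(P)+p["extrinsics"][:3,3]);return q[:2]/q[2]
def crop(n,f,u0,v0,w,h,s):
    im=manip.get_image(n)[:,:,::-1]; cv2.imwrite(f,cv2.resize(im[v0:v0+h,u0:u0+w],None,fx=s,fy=s,interpolation=cv2.INTER_CUBIC)); return im
E
python3 - <<'E'
from h import *
im=crop("top","pics/t1.png",185,110,130,130,4.6)
g=im.max(2); m=(g<60).astype(np.uint8); m[:110]=0;m[240:]=0;m[:,:190]=0;m[:,315:]=0
n,_,st,c=cv2.connectedComponentsWithStats(m)
for s,k in zip(st[1:],c[1:]): print(s,k,ray("top",*k,.03),ray("top",*k,.058))
for q in[(293,127),(304,207)]: print(ray("top",*q,.03))
E
```

```text
[206 124  10   5  40] [210.7   125.875] [0.7365 0.1776 0.03  ] [0.7281 0.1737 0.058 ]
[201 174  14  12 116] [206.8793 179.569 ] [0.5404 0.1857 0.03  ] [0.536  0.1817 0.058 ]
[220 228  11   5  40] [225.075 230.225] [0.3629 0.1174 0.03  ] [0.3621 0.1148 0.058 ]
[ 0.7349 -0.1192  0.03  ]
[ 0.4463 -0.1571  0.03  ]
```

View pics/t1.png

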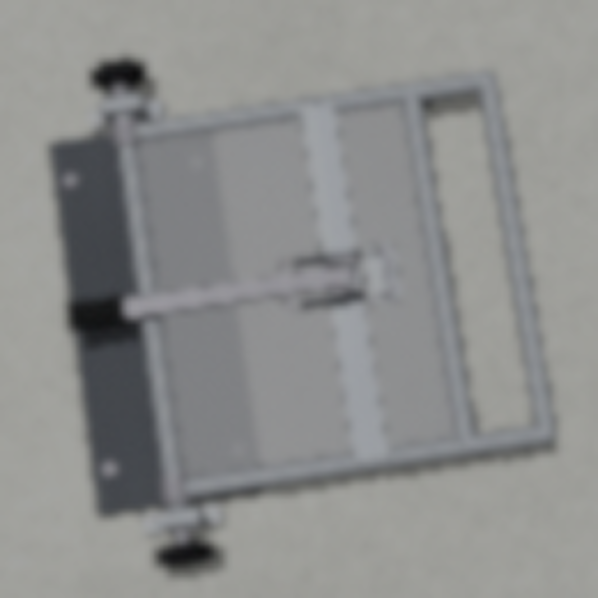

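The crop agrees with the knob fit: axle centre ≈ (0.550, 0.148), yaw ≈ 1.73, rail ≈ (0.595, -0.134), foot grasp ≈ (0.5425, 0.192), jaws along (0.987, 0.159). I'll move above the foot, well over the flask.

```bash
python3 -m pendant '[[0.72,-1,0,0,0,-0.45,0],[0.72,-1,0,0,0,-0.45,0],[0.72,-1,0,0,0,-0.45,0],[0.72,-1,0,0,0,-0.45,0],[0.72,-1,0,0,0,-0.45,0],[0.72,-1,0,0,0,-0.45,0],[0.72,-1,0,0,0,-0.45,0],[0.72,-1,0,0,0,-0.45,0],[0.72,-1,0,0,0,-0.45,0],[0.72,-1,0,0,0,-0.45,0],[0.72,-1,0,0,0,-0.45,0],[0.72,-1,0,0,0,-0.45,0],[0.72,-1,0,0,0,-0.45,0],[0.72,-1,0,0,0,-0.45,0],[0.72,-1,0,0,0,-0.45,0],[0.72,-1,0,0,0,-0.45,0],[0.72,-1,0,0,0,-0.45,0],[0.72,-1,0,0,0,-0.45,0],[0.72,-1,0,0,0,-0.4,0],[0.72,-1,0,0,0,-0.4,0]]'
cat >> h.py <<'E'
from scipy.spatial.transform import Rotation as Ro
psi=1.731; AX=np.array([.5497,.1475,.03])
def axes(): bx=np.array([np.cos(psi),np.sin(psi),0]); return bx,np.array([-bx[1],bx[0],0])
def cur():
    s=manip.state(); q=s["tool_rot"]; return s,s["eef_pos"],Ro.from_quat([q[1],q[2],q[3],q[0]])
def goal(P,zdir,ydir,gp=True):
    """needed shift (units 2cm) and turn (units .12) for TCP/grasp point at P, tool z=zdir, jaw=±ydir"""
    s,p,R=cur(); best=None
    for sg in(1,-1):
        y=sg*np.array(ydir); T=Ro.from_matrix(np.c_[np.cross(y,zdir),y,zdir]); r=(T*R.inv()).as_rotvec()
        if best is None or np.linalg.norm(r)<np.linalg.norm(best): best=r
    tcp=np.array(P)+(np.array(zdir)*manip.grasp_offset if gp else 0)
    print("t",s["t"],"tcp",p,"shift",(tcp-p)/.02,"turn",best/.12,"F",s["force"],"open",round(s["opening"],4),"j",s["joints"])
E
python3 - <<'E'
from h import *
bx,by=axes(); goal(AX+.045*bx+[0,0,.018],[0,0,-1],by)
E
```

```text
t: 2.65
eef_pos: [0.5627, 0.168, 0.2379]
tool_rot: [-0.0, 0.699, 0.715, -0.001]
force: [-0.5, 0.3, 0.1]
opening: 0.0883
t 2.65 tcp [0.5627 0.168  0.2379] shift [ -1.0094   1.1985 -10.4306] turn [ 0.0075 -0.0075  1.1379] F [-0.4679  0.2794  0.1491] open 0.0883 j [-0.6465  0.4475  0.375   1.7283 -0.1886  1.0026 -0.1793]
```

```bash
python3 -m pendant '[[-0.5,0.6,-0.6,0,0,0.5,0],[-0.5,0.6,-1,0,0,0.5,0],[0,0,-1,0,0,0.1,0],[0,0,-1,0,0,0,0],[0,0,-1,0,0,0,0],[0,0,-1,0,0,0,0],[0,0,-0.4,0,0,0,0],[0,0,0,0,0,0,0]]'
python3 - <<'E'
from h import *
bx,by=axes(); goal(AX+.045*bx+[0,0,.018],[0,0,-1],by)
a=crop("top","pics/t2.png",180,110,130,130,4.6); b=crop("side","pics/s2.png",190,100,160,140,3.8)
E
python3 -c "
import cv2,numpy as np
a=cv2.imread('pics/t2.png');b=cv2.imread('pics/s2.png');c=[cv2.resize(i,(400,400*i.shape[0]//i.shape[1])) for i in(a,b)];o=np.zeros((400,800,3),np.uint8)
for k,i in enumerate(c):o[:i.shape[0],k*400:k*400+400]=i
cv2.imwrite('pics/c2.png',o)"
```

```text
t: 3.65
eef_pos: [0.5414, 0.1934, 0.1121]
tool_rot: [-0.002, 0.647, 0.762, -0.001]
force: [-0.2, -0.3, 0.5]
opening: 0.0882
t 3.65 tcp [0.5414 0.1934 0.1121] shift [ 0.0557 -0.0747 -4.1377] turn [-0.0106 -0.0317 -0.0178] F [-0.1526 -0.3251  0.4911] open 0.0882 j [-0.6297  0.5924  0.2818  1.8431 -0.2359  0.7416 -0.0558]
```

View pics/c2.png

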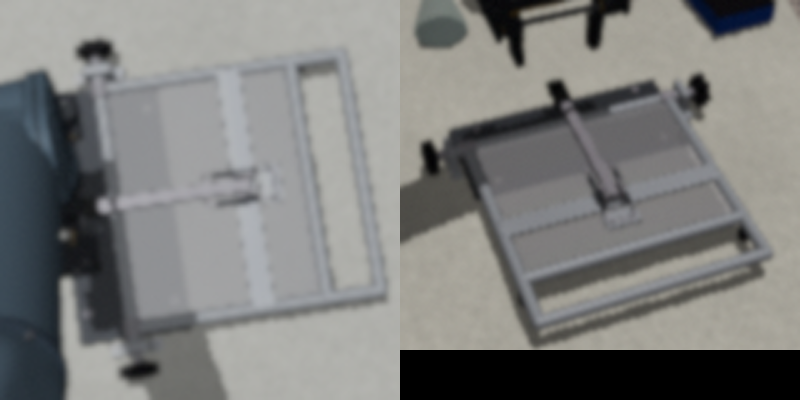

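The jaws straddle the foot in the side view, with its dark block at about (555,90) in the composite, and the flask is clear behind. I'll descend and close.

```bash
python3 -m pendant '[[0,0,-1,0,0,0,0],[0,0,-1,0,0,0,0],[0,0,-1,0,0,0,0],[0,0,-0.9,0,0,0,0],[0,0,0,0,0,0,0],[0,0,0,0,0,0,0.85],[0,0,0,0,0,0,0.85],[0,0,0,0,0,0,0.85],[0,0,0,0,0,0,0.85],[0,0,0,0,0,0,0.85],[0,0,0,0,0,0,0.85],[0,0,0,0,0,0,0.85]]' 12
python3 - <<'E'
from h import *
bx,by=axes(); goal(AX+.045*bx+[0,0,.018],[0,0,-1],by)
pv=AX-.15*bx+[0,0,.018]; s,p,R=cur(); g=p-R.apply([0,0,manip.grasp_offset])
for a in np.linspace(0,.7,8)[0:]:
    q=Ro.from_rotvec(-by*a); print(round(a,2),(pv+q.apply(p-pv)-p)/.02, -by*a/.12)
E
```

```text
t: 5.25
eef_pos: [0.5442, 0.1946, 0.0331]
tool_rot: [-0.0, 0.647, 0.762, 0.003]
force: [2.4, 0.9, -1.0]
opening: 0.0203
t 5.25 tcp [0.5442 0.1946 0.0331] shift [-0.085  -0.134  -0.1906] turn [-0.04    0.0301 -0.0183] F [ 2.3818  0.939  -0.9774] open 0.0203 j [-0.5919  0.7198  0.2322  1.8588 -0.2818  0.5896 -0.0183]
0.0 [0. 0. 0.] [ 0.  0. -0.]
0.1 [-0.004   0.0247  0.989 ] [ 0.8227  0.1329 -0.    ]
0.2 [ 0.0078 -0.0482  1.9755] [ 1.6453  0.2659 -0.    ]
0.3 [ 0.0352 -0.218   2.9497] [ 2.468   0.3988 -0.    ]
0.4 [ 0.078  -0.4829  3.9018] [ 3.2906  0.5317 -0.    ]
0.5 [ 0.1358 -0.8403  4.8225] [ 4.1133  0.6647 -0.    ]
0.6 [ 0.2079 -1.2867  5.7023] [ 4.936   0.7976 -0.    ]
0.7 [ 0.2937 -1.8176  6.5327] [ 5.7586  0.9305 -0.    ]
```

Gripped (opening 20.3 mm). I'll lift along the arc to about 0.4 rad first.

```bash
python3 -m pendant '[[0,0.01,0.5,0.41,0.066,0,0.85],[0,0.01,0.5,0.41,0.066,0,0.85],[0,-0.03,0.5,0.41,0.066,0,0.85],[0,-0.04,0.5,0.41,0.066,0,0.85],[0.01,-0.08,0.49,0.41,0.066,0,0.85],[0.01,-0.09,0.49,0.41,0.066,0,0.85],[0.02,-0.13,0.48,0.41,0.066,0,0.85],[0.02,-0.13,0.48,0.41,0.066,0,0.85]]'
cat >> h.py <<'E'
def legang(tgt):
    bx,by=axes(); pv=AX-.15*bx+[0,0,.018]; s,p,R=cur()
    a=np.arctan2(*[(lambda d:(d[2],d@bx))(p-R.apply([0,0,manip.grasp_offset])-pv)][0]); tilt=(R.apply([0,0,1]))
    print("leg by tcp",a,"tilt",np.arctan2(tilt@bx,-tilt[2]),"jaw",R.apply([0,1,0]))
    q=Ro.from_rotvec(-by*(tgt-a)); print((pv+q.apply(p-pv)-p)/.02,-by*(tgt-a)/.12); print(s["t"],s["force"],s["wrist_torque"],s["opening"])
E
python3 -c "
from h import *
legang(.66)"
```

```text
t: 6.25
eef_pos: [0.5461, 0.1846, 0.1131]
tool_rot: [-0.154, 0.634, 0.745, 0.136]
force: [-0.3, -2.3, -1.0]
opening: 0.0198
leg by tcp 0.42927962457504265 tilt 0.41335751655418207 jaw [0.9873 0.1586 0.0067]
[ 0.1584 -0.9803  2.0546] [ 1.898   0.3067 -0.    ]
6.25 [-0.3239 -2.3275 -1.0299] [-0.8393  0.1145 -0.0408] 0.01976682889770828
```

```bash
python3 -m pendant '[[0.02,-0.16,0.46,0.41,0.066,0,0.85],[0.03,-0.18,0.45,0.41,0.066,0,0.85],[0.03,-0.2,0.44,0.41,0.066,0,0.85],[0.03,-0.22,0.43,0.41,0.066,0,0.85],[0.04,-0.24,0.2,0.2,0.03,0,0.85],[0,0,0,0,0,0,0.85]]'
python3 - <<'E'
from h import *
legang(.66); crop("side","pics/s3.png",190,40,160,160,3.7)
E
```

```text
t: 7.0
eef_pos: [0.5495, 0.1638, 0.1555]
tool_rot: [-0.24, 0.615, 0.721, 0.209]
force: [-0.7, -1.4, 0.2]
opening: 0.0204
leg by tcp 0.6689781699837922 tilt 0.6472614734974171 jaw [0.9878 0.1556 0.0069]
[-0.0076  0.0473 -0.0748] [-0.0739 -0.0119  0.    ]
7.0 [-0.7202 -1.3519  0.2366] [-0.657   0.1038  0.0699] 0.020414371786059524
```

View pics/s3.png

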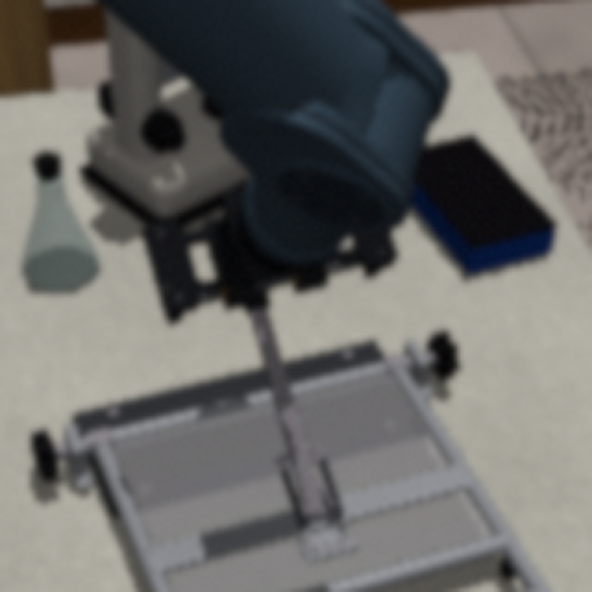

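The kickstand stands up at its stop, and the pose-derived angle is ≈0.66. I'll open, back off along the tool axis, straighten, then turn the jaws 90° on the way to the rail.

```bash
python3 -m pendant '[[0,0,0,0,0,0,0],[0,0,0,0,0,0,0],[0,0,0,0,0,0,0],[0,0,0,0,0,0,0],[0.1,-0.6,0.8,0,0,0,0],[0.1,-0.6,0.8,0,0,0,0],[0.1,-0.6,0.8,0,0,0,0],[0.1,-0.6,0.8,0,0,0,0],[0.1,-0.6,0.8,0,0,0,0],[0.1,-0.8,0.3,-0.95,-0.15,0,0],[0.1,-0.8,0.3,-0.95,-0.15,0,0],[0.1,-1,0,-0.95,-0.15,0,0],[0.1,-1,0,-0.95,-0.15,0,0],[0.1,-1,0,-0.95,-0.15,0,0],[0.1,-1,0,-0.5,-0.1,0,0],[0.1,-0.5,0,0,0,-0.95,0],[0.1,-0.5,0,0,0,-0.95,0],[0.1,-0.5,0,0,0,-0.95,0],[0.1,-0.5,0,0,0,-0.95,0],[0.1,-0.5,0,0,0,-0.95,0]]'
python3 - <<'E'
from h import *
bx,by=axes(); goal(AX-.285*bx+[0,0,.003],[0,0,-1],bx)
im=crop("top","pics/t4.png",180,100,140,130,4.6); cv2.imwrite("pics/top4.png",im); cv2.imwrite("pics/side4.png",manip.get_image("side")[:,:,::-1])
E
```

```text
t: 9.55
eef_pos: [0.5809, -0.0636, 0.2489]
tool_rot: [0.008, 0.84, 0.542, -0.004]
force: [-0.3, 0.1, 0.8]
opening: 0.0883
t 9.55 tcp [ 0.5809 -0.0636  0.2489] shift [  0.7127  -3.511  -11.7314] turn [ 0.1379 -0.056  -8.2073] F [-0.2675  0.1364  0.7582] open 0.0883 j [-0.1625  0.4163  0.2447  1.7231 -0.0958  1.0125 -0.3131]
```

View pics/side4.png

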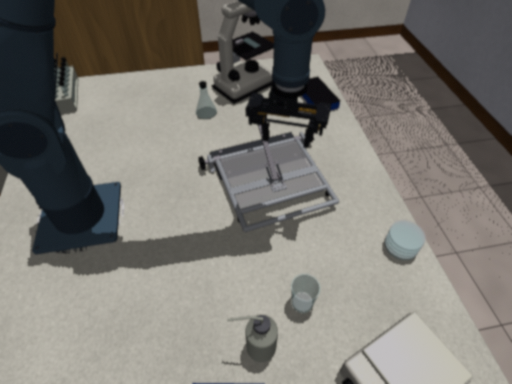

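```bash
python3 -m pendant '[[0.1,-0.8,0,0,0,-0.95,0.5],[0.1,-0.8,0,0,0,-0.95,0.5],[0.1,-0.8,0,0,0,-0.95,0.5],[0.1,-0.7,0,0,0,-0.95,0.5],[0.1,-0.3,-0.5,0,0,-0.95,0.5],[0,0,-1,0,0,-0.95,0.5],[0,0,-1,0,0,-0.95,0.5],[0,0,-1,0,0,-0.9,0.5],[0,0,-1,0,0,-0.3,0.5],[0,0,-1,0,0,0,0.5],[0,0,-0.7,0,0,0,0.5],[0,0,0,0,0,0,0.5]]'
python3 - <<'E'
from h import *
bx,by=axes(); r=AX-.285*bx; goal(r+[0,0,.003],[0,0,-1],bx)
print([proj(n,r+k*by) for n in("side","top") for k in(-.14,.14)])
a=crop("top","pics/a.png",230,100,120,120,3.33); b=crop("side","pics/b.png",200,90,160,160,2.5)
o=np.zeros((400,800,3),np.uint8)
for k,f in enumerate("ab"): i=cv2.imread(f"pics/{f}.png"); o[:i.shape[0],k*400:k*400+400]=i[:,:400]
cv2.imwrite("pics/c5.png",o)
E
```

```text
t: 11.15
eef_pos: [0.5909, -0.1268, 0.1198]
tool_rot: [0.003, 0.994, 0.106, -0.006]
force: [0.4, 0.1, -0.7]
opening: 0.0441
t 11.15 tcp [ 0.5909 -0.1268  0.1198] shift [ 0.2134 -0.354  -5.2736] turn [ 0.0602 -0.1015 -0.4297] F [ 0.3575  0.1091 -0.6696] open 0.0441 j [-0.1567  0.644   0.4042  1.7597 -0.3173  0.8141 -0.9618]
[array([336.1134, 201.0269]), array([244.8949, 228.9653]), array([290.8745, 127.4014]), array([303.7094, 203.9712])]
```

View pics/c5.png

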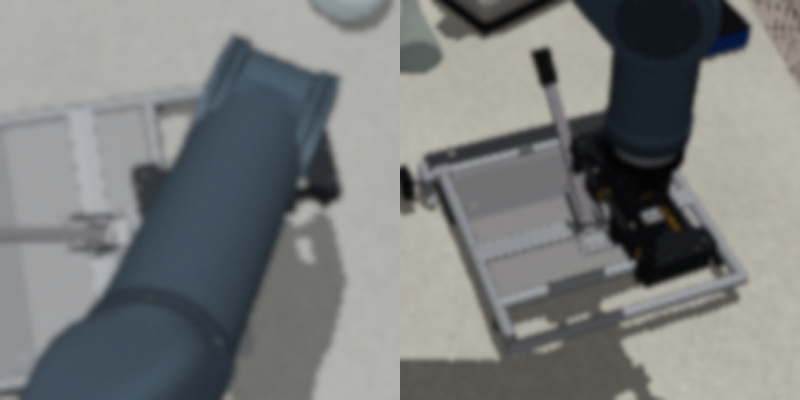

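The kickstand stays out (foot at (543,65) in the composite), the jaws are across the rail, and the predicted rail projections match the image. I'll descend and grip.

```bash
python3 -m pendant '[[0.2,-0.35,-0.7,0.06,-0.1,-0.4,0.5],[0,0,-1,0,0,0,0.5],[0,0,-1,0,0,0,0.5],[0,0,-1,0,0,0,0.5],[0,0,-0.9,0,0,0,0.5],[0,0,-0.3,0,0,0,0.5],[0,0,0,0,0,0,0.5]]'
python3 - <<'E'
from h import *
bx,by=axes(); r=AX-.285*bx; goal(r+[0,0,.003],[0,0,-1],bx)
E
```

```text
t: 12.12
eef_pos: [0.5959, -0.1347, 0.0161]
tool_rot: [0.0, 0.997, 0.08, 0.002]
force: [-0.1, -0.0, -0.1]
opening: 0.0447
t 12.125 tcp [ 0.5959 -0.1347  0.0161] shift [-0.0346  0.043  -0.0892] turn [-0.0003  0.0253  0.001 ] F [-0.1158 -0.0386 -0.0964] open 0.0447 j [-0.0879  0.8032  0.3324  1.7725 -0.4099  0.6315 -0.9267]
```

```bash
python3 -m pendant '[[0,0,-0.1,0,0,0,0.9],[0,0,0,0,0,0,0.9],[0,0,0,0,0,0,0.9],[0,0,0,0,0,0,0.9],[0,0,0,0,0,0,0.9],[0,0,0,0,0,0,0.9]]' 40
cat >> h.py <<'E'
def arc(steps,dz=0.):
    bx,by=axes(); s,p,R=cur(); g=p-R.apply([0,0,manip.grasp_offset])-AX-[0,0,dz]
    th=np.arctan2(g[2],-(g@bx)); r=np.hypot(g[2],g@bx); print("t",s["t"],"theta",th,"r",r,"lat",g@by,"F",s["force"],"M",s["wrist_torque"],"open",s["opening"],"tz",R.apply([0,0,1]),"j",s["joints"])
    c=0*bx
    for a in steps: d=(-bx*np.cos(a)+[0,0,np.sin(a)])*r-(-bx*np.cos(th)+[0,0,np.sin(th)])*r; print(round(a,3),(d-c)/.02); c=d
E
python3 - <<'E'
from h import *
arc(np.arange(.065,1.66,.0654))
E
```

```text
t: 12.88
eef_pos: [0.5965, -0.1319, 0.0152]
tool_rot: [-0.002, 0.997, 0.081, 0.002]
force: [-0.1, 1.2, -2.2]
opening: 0.0144
t 12.875 theta 0.013927541801295042 r 0.2833793580465685 lat -0.0015840646907732472 F [-0.0842  1.2354 -2.1922] M [0.2114 0.1781 0.0601] open 0.014439372212214996 tz [ 0.004   0.0035 -1.    ] j [-0.088   0.804   0.3286  1.7724 -0.4125  0.6303 -0.926 ]
0.065 [-0.0046  0.0282  0.723 ]
0.13 [-0.0144  0.0892  0.9221]
0.196 [-0.024   0.1485  0.9142]
0.261 [-0.0335  0.2072  0.9024]
0.327 [-0.0428  0.265   0.8868]
0.392 [-0.052   0.3216  0.8673]
0.457 [-0.0609  0.3769  0.8442]
0.523 [-0.0696  0.4305  0.8174]
0.588 [-0.0779  0.4823  0.7872]
0.654 [-0.086   0.5321  0.7536]
0.719 [-0.0937  0.5796  0.7167]
0.784 [-0.1009  0.6246  0.6768]
0.85 [-0.1078  0.6669  0.634 ]
0.915 [-0.1141  0.7064  0.5885]
0.981 [-0.12    0.7428  0.5405]
1.046 [-0.1254  0.7761  0.4902]
1.111 [-0.1303  0.8061  0.4377]
1.177 [-0.1345  0.8326  0.3834]
1.242 [-0.1383  0.8556  0.3275]
1.308 [-0.1414  0.8749  0.2702]
1.373 [-0.1439  0.8904  0.2117]
1.438 [-0.1458  0.9022  0.1523]
1.504 [-0.1471  0.9101  0.0922]
1.569 [-0.1477  0.9141  0.0318]
1.635 [-0.1477  0.9142 -0.0288]
```

```bash
python3 -m pendant '[[0,0.01,0.4,0,0,0,0.9],[-0.01,0.03,0.45,0,0,0,0.9],[-0.01,0.05,0.46,0,0,0,0.9],[-0.01,0.06,0.46,0,0,0,0.9],[-0.01,0.07,0.46,0,0,0,0.9],[-0.01,0.09,0.45,0,0,0,0.9]]' 45
python3 - <<'E'
from h import *
arc([.25,.3,.35,.4,.45,.5,.55,.6,.65,.7],.003)
E
```

```text
t: 13.62
eef_pos: [0.5957, -0.1265, 0.0722]
tool_rot: [-0.0, 0.997, 0.08, 0.003]
force: [1.4, 0.2, -6.0]
opening: 0.0146
t 13.625 theta 0.20543852798475662 r 0.2838018525279375 lat -0.0016105264259820631 F [ 1.4251  0.2228 -5.9736] M [-0.5962 -0.2117 -0.0474] open 0.014586049361697159 tz [ 0.0051  0.0014 -1.    ] j [-0.1309  0.7134  0.3748  1.7752 -0.3757  0.719  -0.9641]
0.25 [-0.0228  0.1409  0.616 ]
0.3 [-0.0307  0.1902  0.6828]
0.35 [-0.0361  0.2236  0.6723]
0.4 [-0.0415  0.2565  0.6601]
0.45 [-0.0467  0.2888  0.6463]
0.5 [-0.0518  0.3203  0.6309]
0.55 [-0.0567  0.351   0.6139]
0.6 [-0.0615  0.3809  0.5953]
0.65 [-0.0662  0.4098  0.5753]
0.7 [-0.0707  0.4376  0.5539]
```

```bash
python3 -m pendant '[[-0.02,0.14,0.6,0,0,0,0.9],[-0.03,0.19,0.68,0,0,0,0.9],[-0.04,0.22,0.67,0,0,0,0.9],[-0.04,0.26,0.66,0,0,0,0.9],[-0.05,0.29,0.65,0,0,0,0.9],[-0.05,0.32,0.63,0,0,0,0.9],[-0.06,0.35,0.61,0,0,0,0.9],[-0.06,0.38,0.6,0,0,0,0.9],[-0.07,0.41,0.58,0,0,0,0.9],[-0.07,0.44,0.55,0,0,0,0.9]]'
python3 - <<'E'
from h import *
arc(np.arange(.75,1.3,.05),.003)
E
```

```text
t: 14.88
eef_pos: [0.5855, -0.0637, 0.2064]
tool_rot: [0.0, 0.997, 0.08, 0.003]
force: [3.1, -0.3, -5.8]
opening: 0.0146
t 14.875 theta 0.730947579999804 r 0.28768619253745503 lat -0.0015081378117423258 F [ 3.1479 -0.3342 -5.8039] M [-0.6861 -0.4535 -0.0255] open 0.014607138543939354 tz [ 0.007  -0.0004 -1.    ] j [-0.312   0.4975  0.4662  1.7634 -0.2699  0.937  -1.1453]
0.75 [-0.0295  0.1825  0.2023]
0.8 [-0.0803  0.4968  0.5138]
0.85 [-0.0843  0.5215  0.488 ]
0.9 [-0.0881  0.5449  0.461 ]
0.95 [-0.0916  0.567   0.4328]
1.0 [-0.095   0.5876  0.4036]
1.05 [-0.0981  0.6068  0.3733]
1.1 [-0.1009  0.6244  0.3421]
1.15 [-0.1035  0.6405  0.3101]
1.2 [-0.1058  0.655   0.2773]
1.25 [-0.1079  0.6679  0.2437]
```

```bash
python3 -m pendant '[[-0.06,0.4,0.38,0,0,0,0.9],[-0.08,0.5,0.5,0,0,0,0.9],[-0.08,0.52,0.48,0,0,0,0.9],[-0.09,0.54,0.45,0,0,0,0.9],[-0.09,0.57,0.42,0,0,0,0.9],[-0.1,0.59,0.39,0,0,0,0.9],[-0.1,0.61,0.36,0,0,0,0.9],[-0.1,0.62,0.33,0,0,0,0.9],[-0.1,0.64,0.3,0,0,0,0.9]]'
python3 - <<'E'
from h import *
arc(np.arange(1.2,1.66,.04),.003)
cv2.imwrite("pics/side6.png",manip.get_image("side")[20:250,140:400,::-1].repeat(2,0).repeat(2,1))
E
```

```text
t: 16.0
eef_pos: [0.5689, 0.039, 0.2859]
tool_rot: [0.003, 0.997, 0.079, 0.005]
force: [1.8, -5.5, 2.6]
opening: 0.0146
t 16.0 theta 1.185691163784877 r 0.2930216730429412 lat -0.0014607367256127025 F [ 1.8302 -5.5021  2.5638] M [-1.438  -0.1645 -0.0316] open 0.014633267785714747 tz [ 0.0098 -0.0046 -0.9999] j [-0.5235  0.3696  0.4848  1.7342 -0.1866  1.0749 -1.3921]
1.2 [-0.0311  0.1923  0.0774]
1.24 [-0.0878  0.5433  0.2014]
1.28 [-0.089   0.5508  0.1792]
1.32 [-0.0901  0.5574  0.1568]
1.36 [-0.091   0.5632  0.1341]
1.4 [-0.0918  0.568   0.1111]
1.44 [-0.0924  0.5719  0.088 ]
1.48 [-0.0929  0.575   0.0648]
1.52 [-0.0932  0.5771  0.0415]
1.56 [-0.0934  0.5782  0.018 ]
1.6 [-0.0935  0.5785 -0.0054]
1.64 [-0.0934  0.5778 -0.0288]
```

View pics/side6.png

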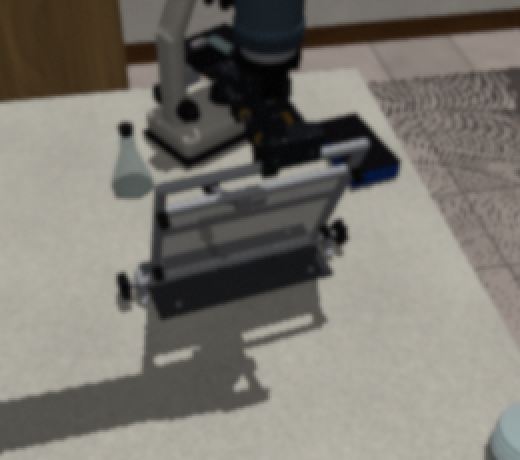

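At about 1.19 rad the grip holds, with the leg out and its foot and shadow visible behind the panel; the flask is untouched. I'll continue slowly, with a slight downward bias since the radius grew by a few mm.

```bash
python3 -m pendant '[[-0.06,0.4,0.12,0,0,0,0.9],[-0.09,0.54,0.17,0,0,0,0.9],[-0.09,0.55,0.15,0,0,0,0.9],[-0.09,0.56,0.13,0,0,0,0.9],[-0.09,0.56,0.1,0,0,0,0.9],[-0.09,0.57,0.08,0,0,0,0.9],[-0.09,0.57,0.05,0,0,0,0.9],[-0.09,0.5,0.02,0,0,0,0.9]]'
python3 - <<'E'
from h import *
arc(np.arange(1.5,1.66,.04),.003)
E
```

```text
t: 17.05
eef_pos: [0.5541, 0.1325, 0.3075]
tool_rot: [0.002, 0.997, 0.08, 0.006]
force: [2.3, -1.1, 2.9]
opening: 0.0147
t 17.05 theta 1.5181408896060526 r 0.29361909179873735 lat -0.0017604671014818112 F [ 2.3207 -1.0697  2.9077] M [-0.9198 -0.5401 -0.023 ] open 0.014682638775629326 tz [ 0.0114 -0.0022 -0.9999] j [-0.6715  0.343   0.4578  1.7085 -0.1607  1.1175 -1.5774]
1.5 [ 0.0424 -0.2624 -0.0164]
1.54 [-0.0935  0.5789  0.0298]
1.58 [-0.0937  0.5796  0.0063]
1.62 [-0.0936  0.5794 -0.0171]
```

```bash
python3 -m pendant '[[-0.05,0.35,0,0,0,0,0.9],[-0.05,0.35,0,0,0,0,0.9],[-0.05,0.35,0,0,0,0,0.9],[-0.03,0.2,-0.01,0,0,0,0.9],[0,0,0,0,0,0,0.9]]'
python3 - <<'E'
from h import *
arc([1.64],.003)
E
```

```text
t: 17.68
eef_pos: [0.5492, 0.1628, 0.3069]
tool_rot: [0.0, 0.997, 0.082, 0.005]
force: [0.7, -1.3, 4.1]
opening: 0.0148
t 17.675 theta 1.6228178955112547 r 0.29298879797335153 lat -0.0017503856540834794 F [ 0.6623 -1.2828  4.0697] M [-0.7326 -0.1878  0.037 ] open 0.014790818695016158 tz [ 0.0098  0.0001 -1.    ] j [-0.7119  0.3491  0.4452  1.6999 -0.1614  1.12   -1.6272]
1.64 [-0.0401  0.248  -0.0152]
```

Nearly there; now I'll feel for the foot's contact.

```bash
python3 -m pendant '[[-0.03,0.2,-0.01,0,0,0,0.9],[-0.02,0.15,-0.01,0,0,0,0.9],[0,0,0,0,0,0,0.9]]'
python3 -m pendant '[[-0.03,0.2,-0.01,0,0,0,0.9],[0,0,0,0,0,0,0.9]]'
python3 -m pendant '[[-0.03,0.2,-0.01,0,0,0,0.9],[0,0,0,0,0,0,0.9]]'
python3 - <<'E'
from h import *
arc([1.64],.003)
crop("side","pics/s7.png",190,30,140,140,4)
crop("top","pics/t7.png",150,100,140,140,4)
E
```

```text
t: 18.05
eef_pos: [0.5481, 0.1697, 0.3063]
tool_rot: [0.0, 0.997, 0.082, 0.005]
force: [1.9, -1.7, 3.6]
opening: 0.0147
t: 18.3
eef_pos: [0.548, 0.1697, 0.3062]
tool_rot: [0.003, 0.997, 0.08, 0.005]
force: [1.6, -1.5, 3.0]
opening: 0.015
t: 18.55
eef_pos: [0.548, 0.1698, 0.3062]
tool_rot: [0.005, 0.997, 0.078, 0.005]
force: [2.0, -2.3, 2.9]
opening: 0.0147
t 18.55 theta 1.647735117658084 r 0.29280037402421283 lat -0.0017682588565163429 F [ 2.0076 -2.2507  2.9214] M [-0.7288 -0.1198  0.0794] open 0.014709018544159147 tz [ 0.0101 -0.0099 -0.9999] j [-0.7292  0.3534  0.4462  1.6961 -0.1526  1.1221 -1.6559]
1.64 [ 0.018  -0.1115  0.0083]
```

View pics/s7.png

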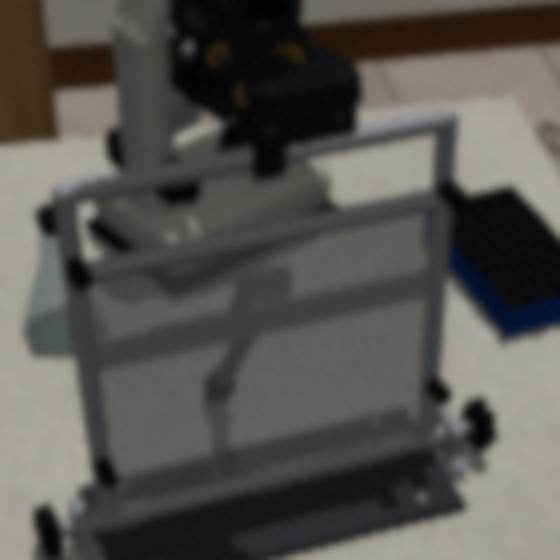

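```bash
python3 -m pendant '[[-0.06,0.4,0,0,0,0,0.9]]'
python3 - <<'E'
from h import *
arc([1.64],.003)
bx,by=axes()
def pt(th,rad,off): # rad along shield, off along back normal
    u=-bx*np.cos(th)+np.array([0,0,np.sin(th)]); n=bx*np.sin(th)+np.array([0,0,np.cos(th)]); return AX+rad*u+off*n
for th in(1.56,1.6,1.64):
    f=pt(th,.15-.203*np.cos(.66),.018+.203*np.sin(.66)); r=pt(th,.285,0)
    print(th,f,"side crop px",(proj("side",f)-[190,30])*4,"rail",[(proj("side",r+k*by)-[190,30])*4 for k in(-.14,.14)],"top foot",(proj("top",f)-[150,100])*4)
E
```

```text
t: 18.77
eef_pos: [0.5477, 0.1718, 0.3061]
tool_rot: [0.01, 0.997, 0.076, 0.005]
force: [4.0, -25.4, 4.7]
opening: 0.0146
t 18.775 theta 1.6550613337340436 r 0.2928837253440439 lat -0.0017857292166958845 F [  3.9643 -25.3804   4.716 ] M [-5.7226 -0.7566  0.1555] open 0.01462043432518566 tz [ 0.0106 -0.0183 -0.9998] j [-0.7381  0.3556  0.4481  1.6939 -0.1451  1.1244 -1.6703]
1.64 [ 0.0351 -0.2171  0.0169]
1.56 [0.527  0.2882 0.0212] side crop px [213.3122 377.7078] rail [array([458.0949, 132.7262]), array([ 68.2118, 211.3707])] top foot [113.1725 333.6648]
1.6 [0.527  0.2878 0.0155] side crop px [213.6697 382.9937] rail [array([451.197 , 124.6425]), array([ 63.7229, 202.1513])] top foot [115.0355 334.5227]
1.64 [0.5271 0.2871 0.0098] side crop px [214.1059 388.383 ] rail [array([444.3435, 117.2676]), array([ 59.3803, 193.6789])] top foot [117.13   335.3323]
```

View pics/t7.png

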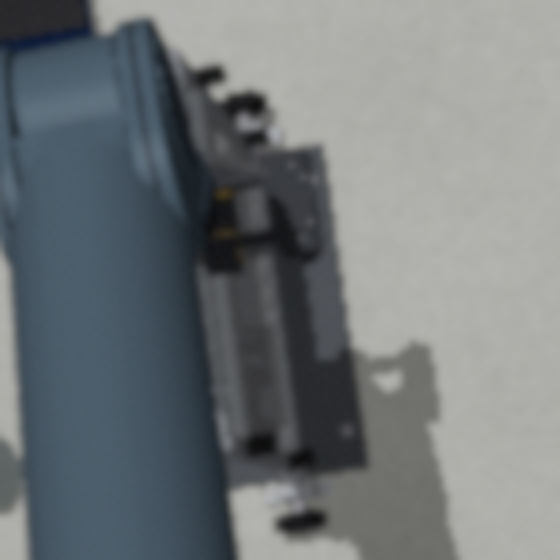

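The push met 25 N of resistance with no further motion. The rail pixels, (450,118) and (62,190), and the foot at about (217,387) match the predictions for 1.64 rad, so the foot is down. I'll relax to a light seating push and check that it settles.

```bash
python3 -m pendant '[[0,0,0,0,0,0,0.9],[0,0,0,0,0,0,0.9],[0,0.03,0,0,0,0,0.9],[0,0.03,0,0,0,0,0.9],[0,0.03,0,0,0,0,0.9],[0,0.03,0,0,0,0,0.9],[0,0.03,0,0,0,0,0.9],[0,0.03,0,0,0,0,0.9]]' 45
python3 - <<'E'
from h import *
arc([1.64],.003)
im=manip.get_image("side")[:,:,::-1]; cv2.imwrite("pics/s8.png",cv2.resize(im[20:340,160:400],None,fx=2.4,fy=1.85*1,interpolation=cv2.INTER_CUBIC)); s=manip.state(); print(s["t"],s["force"],s["eef_pos"])
E
```

```text
t: 19.77
eef_pos: [0.548, 0.1702, 0.3062]
tool_rot: [0.013, 0.997, 0.075, 0.004]
force: [1.1, -5.7, 3.9]
opening: 0.0146
t 19.775 theta 1.6500308826381729 r 0.2928175377710272 lat -0.0018235015911265738 F [ 1.1416 -5.748   3.9085] M [-1.5101 -0.1931  0.1686] open 0.014555933052816846 tz [ 0.01   -0.0262 -0.9996] j [-0.7407  0.3573  0.4503  1.692  -0.1383  1.1277 -1.6766]
1.64 [ 0.0234 -0.1446  0.0109]
19.825 [ 1.5343 -5.8952  4.8214] [0.548  0.1702 0.3062]
```

View pics/s8.png

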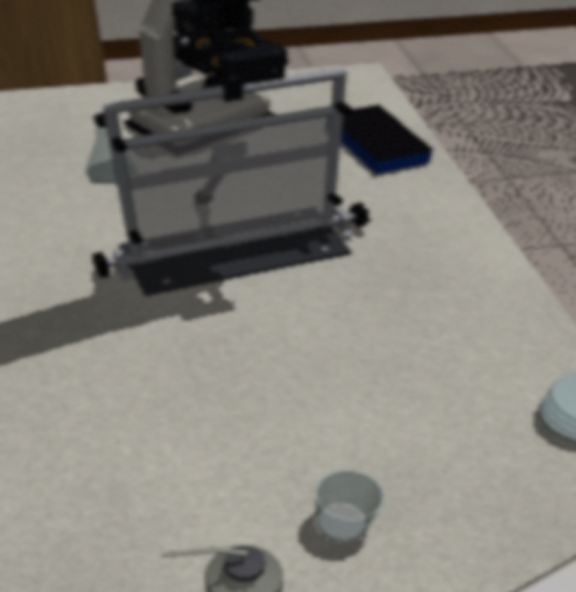

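The shield is upright and gripped with a steady ~6 N seating push. The foot is down, and the beaker, bottle and flask are where they were. Handing in.

```bash
python3 -c "
from station import manip
print(manip.finish_job())"
```

```text
the job is handed in; nothing more can be done
None
```

The shield is standing upright on its kickstand, the gripper is still closed on the middle of the top rail, and I've handed the job in at about 19.8 s.

- **Kickstand:** with the shield still folded flat, I gripped the foot and swung the kickstand over centre to about 0.66 rad. I let go, and the side camera showed it staying out.
- **Raising:** I gripped the middle of the rail at 40–45 N and raised the shield in one continuous hold. It never dropped.
- **Foot down:** the tool stopped at about 1.65 rad by arm pose. One test push there met 25 N and moved only 2 mm. Rail and foot in the side view match the predicted positions for 1.64 rad, so I take the foot to be on the bench.
- **Final hold:** I eased off to a steady push of about 6 N that keeps the foot seated. The grip opening stayed steady at 14.6 mm.
- **Glassware and bottle:** in the last side picture the flask, beaker and bottle look undisturbed.

**One check disagreed:** the arm's grip-to-axle distance grew from 283 to 293 mm during the lift, against the true 285 mm. The rail probably slid or rolled a few millimetres towards the fingertips, though it is still held. The top view was mostly blocked by the arm, so the foot's contact rests on the push test and the side camera.

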